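# Brake lever check on the handlebar stand

### The job

Check the brake lever whose cylinder outlet is closed with the brass plug: with the backs of your fingers, press its blade in toward the grip until it goes firm, let it spring all the way out with your fingers off it so that the seal has had one stroke, then press it in until firm a second time and keep it there. Finish while still holding it in there steadily, so that I can measure the gap left between lever and grip. Only push on the front of the blade: do not grip or pull it and do not force it, and leave the lever with the red dust cap and the loose things on the desk alone.

Things in the scene. Friction and masses are not known exactly. Their poses are not given: they have to be found in the camera images.
- test_stand: fixed stand: blue base plate 120 x 150 x 18 mm, post, and a 452 mm handlebar with two brake levers on the robot's side of it, at its height. Origin under the plate's middle, y to the robot's left along the bar, z up; bar axis at x +20, z 150 mm; rubber grips 105 to 226 mm either side of the middle. Brake cylinders with white reservoirs (tops 188 mm above the desk) 48 to 92 mm from the middle.
- right_lever (a joint): hinge of the right lever (robot's right, the stand's -y side), rad: 0 fully out (sprung), 0.25 at the end of the stroke, where it goes firm (a hard stop). The hinge axis is upright, on the stand at x -30 mm, y -85 mm. Its spring needs about 1.5 N at the press point to start and 3 N at 0.25 rad; beyond that it hardly yields.
- right_press (a point): place to press on the right lever: middle of the front face (the robot's side, away from the bar) of the blade, 92 mm out from the hinge axis and 30 mm short of the blade's ball end, half-way up the blade. Turns with the lever: its +x is the direction to press (toward the grip), z up. A full stroke carries it 23 mm toward the grip.
- right_grip (a point): point of the right rubber grip's front surface opposite the press point; grip 31 mm in diameter. With the lever firm, about 25 mm are left between blade and grip.
- right_blade: front half of the right lever's aluminium blade, 18 mm high, 7 mm thick, ending in a 21 mm ball; origin on the hinge axis, at mid height. Free space of more than 100 mm below it.
- right_blade_rear: rear half (bar side) of the same blade, 15 mm high, 6 mm thick, touched only by fingers that grip or pull the lever; origin on the hinge axis.
- left_lever (a joint): hinge of the left lever (robot's left, the stand's +y side), rad: 0 fully out (sprung), 0.25 at the end of the stroke, where it goes firm (a hard stop). The hinge axis is upright, on the stand at x -30 mm, y +85 mm. Its spring needs about 1.5 N at the press point to start and 3 N at 0.25 rad; beyond that it hardly yields.
- left_press (a point): place to press on the left lever: middle of the front face (the robot's side, away from the bar) of the blade, 92 mm out from the hinge axis and 30 mm short of the blade's ball end, half-way up the blade. Turns with the lever: its +x is the direction to press (toward the grip), z up. A full stroke carries it 23 mm toward the grip.
- left_grip (a point): point of the left rubber grip's front surface opposite the press point; grip 31 mm in diameter. With the lever firm, about 25 mm are left between blade and grip.
- left_blade: front half of the left lever's aluminium blade, 18 mm high, 7 mm thick, ending in a 21 mm ball; origin on the hinge axis, at mid height. Free space of more than 100 mm below it.
- left_blade_rear: rear half (bar side) of the same blade, 15 mm high, 6 mm thick, touched only by fingers that grip or pull the lever; origin on the hinge axis.
- brass_plug: brass hexagon blanking plug, 22 mm wide, 19 mm high, screwed upright in the outlet port of one brake cylinder, 32 mm from the middle of the bar on the side of the lever it belongs to (stand y negative: right lever, positive: left lever); origin at its foot, 165 mm above the desk. Fixed.
- red_cap: red round plastic dust cap, 24 mm wide, 19 mm high, on the same port of the other cylinder; origin at its foot. Fixed.
- caliper: digital caliper lying on the desk, 77 x 248 x 13 mm, loose bystander; origin under its middle
- gauge_block: steel gauge block beside the base plate, 16 x 34 x 15 mm, loose bystander; origin under its middle
- hex_key_set: orange and black hex key holder, 33 x 97 x 21 mm, loose bystander; origin under its middle
- screwdriver: yellow screwdriver lying on the desk, 26 x 176 x 22 mm, loose bystander; origin under its middle
- oil_bottle: small bottle with red collar and white nozzle, 34 x 34 x 96 mm, loose bystander; origin under its middle
- marker_pen: black and white marker pen lying on the desk, 17 x 135 x 16 mm, loose bystander; origin under its middle
- usb_stick: red data stick, 18 x 56 x 9 mm, loose bystander; origin under its middle

How it is judged:
By the outcome, as a careful person would: the job done as asked, in the order asked, and still so for the second after the job is handed in, while the arm keeps its last pose, push and grip.
It also fails if it takes over 35 s, if anything falls off the work surface, if the arm or the gripper's body presses on something with over 40 N, if the wrist force passes 120 N, or if a joint passes its speed limit or range.

### The arm

A 6-joint arm with a two-finger parallel gripper is mounted at the origin on a cart in front of the work surface, level with it; the furniture and walls round the work are solid. World frame = base frame: x ahead of the robot, y to its left, z up, the work surface at z = 0. Lengths are in mm, angles in degrees, forces in N, time in s.
With the tool pointing down it reaches from about 425 to 925 mm from the base axis. Payload 12.5 kg.
Tool frame: the origin (TCP) lies on the mounting face of the last link; the fingertips stand 173 mm ahead of it and the grasp point (between the pads) lies 155 mm ahead of it; x points along the fingers, y is the direction in which the jaws open and shut, and the axes are right-handed (so a half turn about x gives the same grasp; the last joint's range is limited). The gripper opens to 85 mm and grips with 20 to 120 N. Pads are 22 mm wide; open, the fingers measure 114 mm over their backs; the gripper's body (76 mm by 85 mm) begins 54 mm behind the grasp point. The pads swing forward as they close: fully open they stand 13 mm farther back than shut.
Start: joints at [-83.171, 28.126, 89.318, -0, 62.55, -6.05], TCP at [139.34, -609.27, 404.727] pointing down, gripper open.
Joint ranges: [-177.58, 177.58], [-47.91, 125.51], [2.72, 160], [-65.01, 245.01], [3.68, 167.84], [-153.87, 153.87]. Speed limits (degrees/s): [127.2, 127.2, 159.86, 180, 180, 180].

### API

Orientations are given as [roll, pitch, yaw] about the fixed x, y, z axes, in that order (R = Rz(yaw) Ry(pitch) Rx(roll)).
In Python, from workcell import readout, cams, order gives the robot as it stands.
- The arm moves only by the tool drive_tool, never from a script. Its argument "increments" is a list of rows, each an object with "slide": the shift along the world's x, y, z in mm, a list of three; "angular": the turn, a rotation vector about the world's x, y, z in rad, a list of three; "gripper": the finger opening in mm, from 0 to 85.4. In form: [{"slide": [tx, ty, tz], "angular": [rx, ry, rz], "gripper": gripper}, ...]. A call has exactly 5 rows; each row shifts and turns the commanded pose from where the row before left it; what a row does not reach is not made up. A row lasts 1/10 s, in which the tool goes at most 50 mm and 8.59 degrees, less where a joint would pass 70% of its speed; a pose out of reach is approached as far as the arm can. A call is refused whole if a number of a shift passes 50 or a number of a turn 0.15, either way. A call with a gripper value outside its range is refused whole. The fingers move at their own pace and stop on an object; "force" is the grip in N (left out, the last holds). Time passes only in rows, so rows that do not move let the fingers close, or fill a call up. It gives the time, the measured TCP pose, the force and the opening at its end, in the units of the state.
- readout.sense(): the state, without advancing time (a new reading comes with each control period).
- cams.capture(name): name is "scene" or "top" or "wrist"; returns the picture (480x640x3 uint8, red, green, blue); there is no depth.
- cams.camera_model(name): a dict with "mtx" (3x3 intrinsics, pixels), "world_to_cam" (4x4, takes a point from world to camera coordinates); the wrist camera has in their place "T_tool_cam" (4x4, takes a point from camera to tool coordinates, whose origin is the TCP and whose axes are the tool frame's). Camera axes: x right, y down, z forward; pixel columns grow to the right and rows downward; lengths in mm; the calibration is good to about 2 mm. A picture is of the moment at which its call begins: read the wrist's pose just before it. camera_model takes no time and is no camera call.
- order.finish_job(): hands the job in, once; it reports no verdict.
The state is a dict: "clock": time; "qpos": joint angles; "joint_velocities": joint speeds; "joint_efforts": joint torques, N m; "tool_pos": TCP position; "tool_rot": TCP orientation; "wrist_force": force on the tool from outside, world axes, zero at the start; "ft_torque": the same for the moment, N m; "width": opening from 0.0 (shut) to 1.0 (fully open).
Only numpy, scipy, OpenCV 4.12 (cv2) and the standard library are available. Lean on these libraries where they do the work, as an engineer would, in place of code of your own. Each camera call takes 0.05 s, during which the arm holds its last target.

## Working session

There is one attempt and no reset: what is moved stays moved. The work goes in short steps, Python scripts to look and compute and a tool call to move; the robot and the scene stay as the last step left them, time stands still between calls to the robot, and variables do not carry over. Pictures are saved under pics/ and viewed, and the job is handed in when it is done.

Besides the shell and the picture viewer there is one more tool, called after "Request:" as a command line: name --argument value ..., lists and objects as JSON in quotes. drive_tool: Moves the arm, as the interface text tells. Its arguments: {"type":"object","properties":{"increments":{"type":"array","items":{"type":"object","properties":{"slide":{"type":"array","items":{"type":"number"}},"angular":{"type":"array","items":{"type":"number"}},"gripper":{"type":"number"}}}},"force":{"type":"number"}},"required":["increments"]}

```bash
mkdir -p pics; python3 - <<'E'
from workcell import readout,cams
import cv2,numpy as np
np.set_printoptions(precision=3,suppress=True)
print(readout.sense())
for n in("scene","top","wrist"):
    im=cams.capture(n); cv2.imwrite(f"pics/{n}0.png",im[:,:,::-1]); m=cams.camera_model(n)
    print(n,m)
E
```

```text
{'clock': 0.0, 'qpos': array([-83.17 ,  28.165,  89.351,   0.   ,  62.546,  -6.051]), 'joint_velocities': array([-0.037, -0.036,  0.001,  0.029, -0.006,  0.002]), 'joint_efforts': array([ -0.003, -61.846, -26.16 ,  -0.   ,   0.004,  -0.   ]), 'tool_pos': array([ 139.346, -609.236,  404.112]), 'tool_rot': array([-96.126,  89.938,  96.755]), 'wrist_force': array([-0.438, -1.021,  0.435]), 'ft_torque': array([ 0.002, -0.005,  0.006]), 'width': 0.9953639229673903}
scene {'mtx': array([[501.999,   0.   , 322.463],
       [  0.   , 501.999, 240.78 ],
       [  0.   ,   0.   ,   1.   ]]), 'world_to_cam': array([[ -0.486,  -0.874,   0.011, 201.86 ],
       [ -0.516,   0.277,  -0.81 , 400.614],
       [  0.705,  -0.399,  -0.586, 943.242],
       [  0.   ,   0.   ,   0.   ,   1.   ]])}
top {'mtx': array([[558.692,   0.   , 317.44 ],
       [  0.   , 558.692, 246.527],
       [  0.   ,   0.   ,   1.   ]]), 'world_to_cam': array([[  -0.021,   -1.   ,    0.013,  -49.695],
       [  -0.995,    0.02 ,   -0.097,  551.548],
       [   0.097,   -0.015,   -0.995, 1562.362],
       [   0.   ,    0.   ,    0.   ,    1.   ]])}
wrist {'mtx': array([[343.775,   0.   , 318.41 ],
       [  0.   , 343.775, 240.428],
       [  0.   ,   0.   ,   1.   ]]), 'T_tool_cam': array([[  0.   ,  -0.259,   0.966,  30.774],
       [  1.   ,   0.   ,  -0.   ,   0.936],
       [ -0.   ,   0.966,   0.259, -64.727],
       [  0.   ,   0.   ,   0.   ,   1.   ]])}
```

View pics/scene0.png

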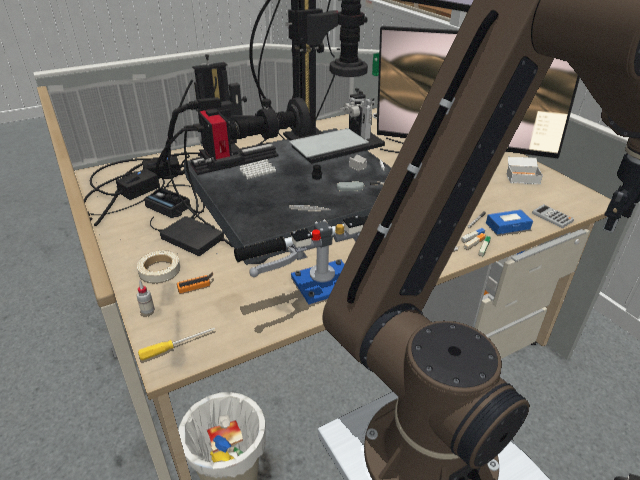

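View pics/top0.png

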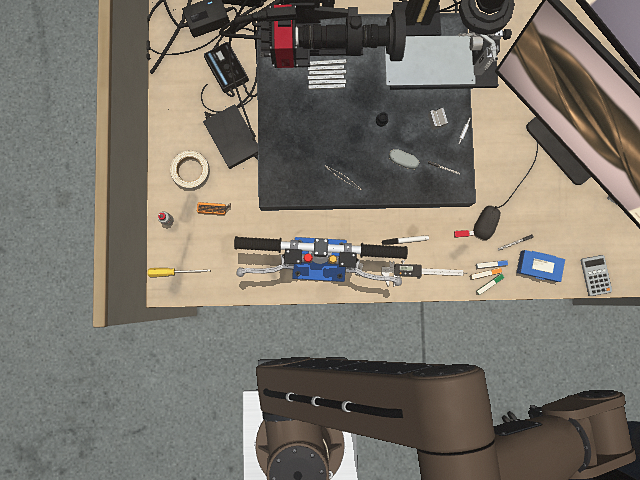

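View pics/wrist0.png

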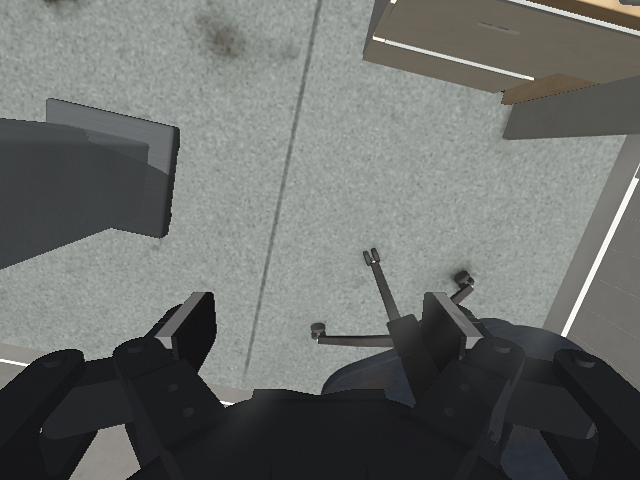

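```bash
python3 - <<'E'
import cv2
a=cv2.imread("pics/top0.png")[220:310,220:420]; cv2.imwrite("pics/topc.png",cv2.resize(a,None,fx=4,fy=4,interpolation=cv2.INTER_CUBIC))
a=cv2.imread("pics/scene0.png")[190:340,220:400]; cv2.imwrite("pics/scenec.png",cv2.resize(a,None,fx=4,fy=4,interpolation=cv2.INTER_CUBIC))
E
```

```text
(no output)
```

View pics/topc.png

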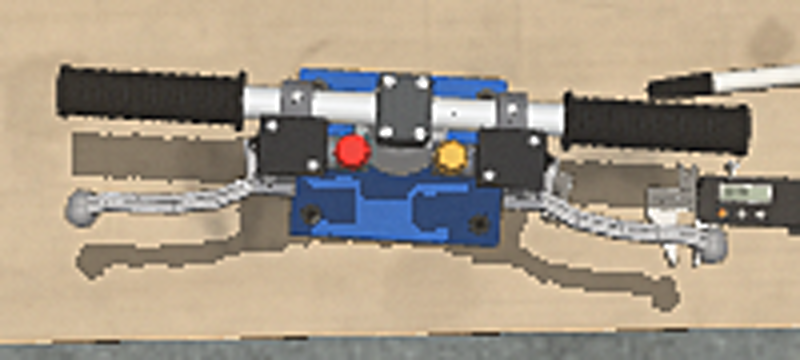

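View pics/scenec.png

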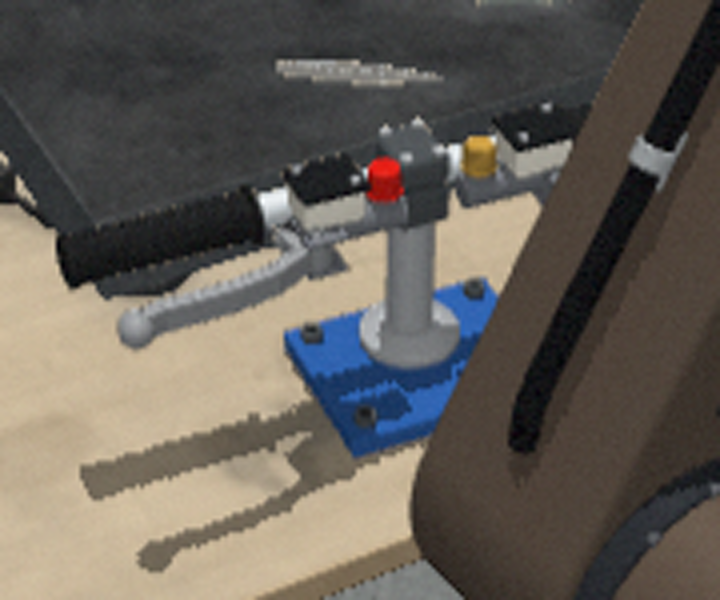

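```bash
cat > h.py <<'E'
import numpy as np
from workcell import readout,cams
np.set_printoptions(precision=2,suppress=True)
def ray(name,u,v,z,T=None):
    m=cams.camera_model(name); K=m["mtx"]; W=m["world_to_cam"] if T is None else T
    d=np.linalg.inv(K)@[u,v,1]; R=W[:3,:3]; c=-R.T@W[:3,3]; d=R.T@d
    return c+d*(z-c[2])/d[2]
E
python3 - <<'E'
from h import *
P={}
for n,u,v,z in [("gl",60,91,150),("gr",748,130,150),("bl",82,208,150),("br",712,244,150),("red",352,151,184),("brass",452,156,184),
 ("bp_bl",290,233,18),("bp_br",498,245,18),("bp_tl",302,68,18),("bp_tr",506,82,18),("pressface",640,241,150)]:
    P[n]=ray("top",220+(u+.0)/4,220+v/4,z); print(n,P[n])
y=(P["gl"]-P["gr"]); print(np.linalg.norm(y), np.degrees(np.arctan2(-y[0],y[1])))
psi=np.arctan2(-y[0],y[1]); R=np.array([[np.cos(psi),-np.sin(psi)],[np.sin(psi),np.cos(psi)]])
o=(P["gl"]+P["gr"])[:2]/2-R@[20,0]; print("origin",o)
for n in P: print(n,R.T@(P[n][:2]-o))
E
```

```text
gl [552.69 156.77 150.  ]
gr [ 518.11 -293.93  150.  ]
bl [475.72 142.97 150.  ]
br [ 443.86 -267.64  150.  ]
red [506.84 -33.78 184.  ]
brass [502.36 -97.66 184.  ]
bp_bl [462.08  11.79  18.  ]
bp_br [ 450.53 -135.95   18.  ]
bp_tl [579.96   1.24  18.  ]
bp_tr [ 567.02 -144.68   18.  ]
pressface [ 446.78 -220.6   150.  ]
452.03144715987474 -4.388218037985722
origin [515.46 -67.05]
gl [ 20.   226.02]
gr [  20.   -226.02]
bl [-55.69 206.37]
br [ -56.04 -205.48]
red [-11.13  32.51]
brass [-10.72 -31.52]
bp_bl [-59.25  74.53]
bp_br [-59.47 -73.67]
bp_tl [59.09 73.03]
bp_tr [ 57.35 -73.46]
pressface [ -56.72 -158.35]
```

```bash
cat >> h.py <<'E'
from scipy.spatial.transform import Rotation as Ro
psi=np.radians(-4.39); O=np.array([515.5,-67.05]); RS=np.array([[np.cos(psi),-np.sin(psi)],[np.sin(psi),np.cos(psi)]])
def S(x,y): return O+RS@[x,y]
def tool():
    s=readout.sense(); return s,Ro.from_euler('xyz',s["tool_rot"],degrees=True).as_matrix()
E
python3 - <<'E'
from h import *
s,R=tool(); print(R)
print("yaw of tool y",np.degrees(np.arctan2(R[1,1],R[0,1])))
print("rest press",S(-56.5,-173),"firm",S(-33.9,-176.8))
for a in(0,180):
    Rt=Ro.from_euler('z',-7+a,degrees=True).as_matrix()@np.array([[0,1,0],[0,0,-1],[-1,0,0]])
    print(Rt, Ro.from_matrix(Rt@R.T).as_rotvec())
E
```

```text
[[-0.    0.22 -0.97]
 [ 0.   -0.97 -0.22]
 [-1.   -0.   -0.  ]]
yaw of tool y -77.12288181824047
rest press [ 445.92 -235.22] firm [ 468.17 -240.74]
[[ 0.    0.99 -0.12]
 [ 0.   -0.12 -0.99]
 [-1.    0.    0.  ]] [-0.   -0.    1.22]
[[ 0.   -0.99  0.12]
 [ 0.    0.12  0.99]
 [-1.    0.    0.  ]] [-0.    0.   -1.92]
```

Request:
drive_tool --increments '[{"slide": [26,37,0],"angular": [0,0,0.122],"gripper": 0},{"slide": [26,37,0],"angular": [0,0,0.122],"gripper": 0},{"slide": [26,37,0],"angular": [0,0,0.122],"gripper": 0},{"slide": [26,37,0],"angular": [0,0,0.122],"gripper": 0},{"slide": [26,37,0],"angular": [0,0,0.122],"gripper": 0}]' --force 40

```text
clock: 0.65
tool_pos: [270.0, -422.7, 404.6]
tool_rot: [-154.6, 90.0, 73.5]
wrist_force: [1.1, 0.2, 0.4]
width: 0.143
```

Request:
drive_tool --increments '[{"slide": [26,37,0],"angular": [0,0,0.122],"gripper": 0},{"slide": [26,37,0],"angular": [0,0,0.122],"gripper": 0},{"slide": [26,37,0],"angular": [0,0,0.122],"gripper": 0},{"slide": [26,37,0],"angular": [0,0,0.122],"gripper": 0},{"slide": [26,37,0],"angular": [0,0,0.122],"gripper": 0}]'

```text
clock: 1.15
tool_pos: [400.0, -237.6, 404.8]
tool_rot: [67.3, 90.0, -29.7]
wrist_force: [1.3, -1.3, 0.1]
width: -0.001
```

```bash
python3 - <<'E'
from h import *; import cv2
s,R=tool(); print(s,np.degrees(np.arctan2(R[1,1],R[0,1])))
for n in("top","wrist"):
    cv2.imwrite(f"pics/{n}1.png",cams.capture(n)[:,:,::-1])
E
```

```text
{'clock': 1.15, 'qpos': array([-38.85,  15.16, 110.85,   0.  ,  53.98, -31.91]), 'joint_velocities': array([ 55.89,   1.37,  -2.12,   0.16,   0.45, -13.68]), 'joint_efforts': array([ -7.82, -45.05, -21.67,  -0.01,   0.12,   0.38]), 'tool_pos': array([ 400.04, -237.6 ,  404.78]), 'tool_rot': array([ 67.26,  89.99, -29.68]), 'wrist_force': array([ 1.29, -1.29,  0.13]), 'ft_torque': array([0.03, 0.01, 0.01]), 'width': -0.0009836115380086206} -6.941289138303019
```

View pics/wrist1.png

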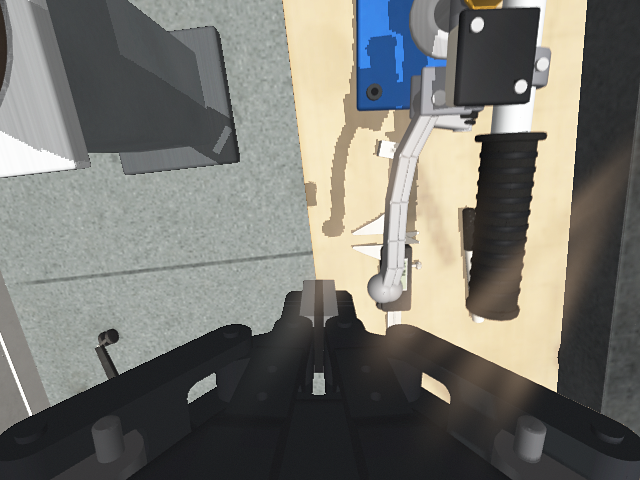

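View pics/top1.png

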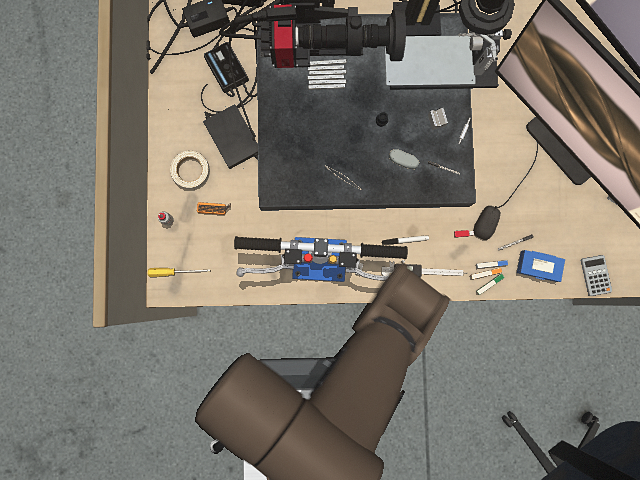

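Request:
drive_tool --increments '[{"slide": [0,0,-20],"angular": [0,0,0],"gripper": 0},{"slide": [0,0,-25],"angular": [0,0,0],"gripper": 0},{"slide": [0,0,-25],"angular": [0,0,0],"gripper": 0},{"slide": [0,0,-23],"angular": [0,0,0],"gripper": 0},{"slide": [0,0,0],"angular": [0,0,0],"gripper": 0}]'

```text
clock: 1.75
tool_pos: [398.8, -239.4, 309.6]
tool_rot: [-121.4, 89.7, 141.4]
wrist_force: [0.2, -0.1, 0.3]
width: 0.001
```

```bash
python3 - <<'E'
from h import *; import cv2
s,R=tool(); print(s,np.degrees(np.arctan2(R[1,1],R[0,1])))
for n in("wrist","scene"):
    cv2.imwrite(f"pics/{n}2.png",cams.capture(n)[:,:,::-1])
E
```

```text
{'clock': 1.75, 'qpos': array([-39.12,  23.3 , 117.1 ,  -0.  ,  39.85, -31.85]), 'joint_velocities': array([ 0.2 , -2.84, -2.62, -0.03,  3.99,  0.02]), 'joint_efforts': array([  0.05, -45.24, -16.53,   0.  ,  -0.89,   0.  ]), 'tool_pos': array([ 398.83, -239.45,  309.63]), 'tool_rot': array([-121.35,   89.74,  141.37]), 'wrist_force': array([ 0.19, -0.11,  0.26]), 'ft_torque': array([ 0.03, -0.04, -0.02]), 'width': 0.0006953667682048311} -7.275271476969186
```

View pics/wrist2.png

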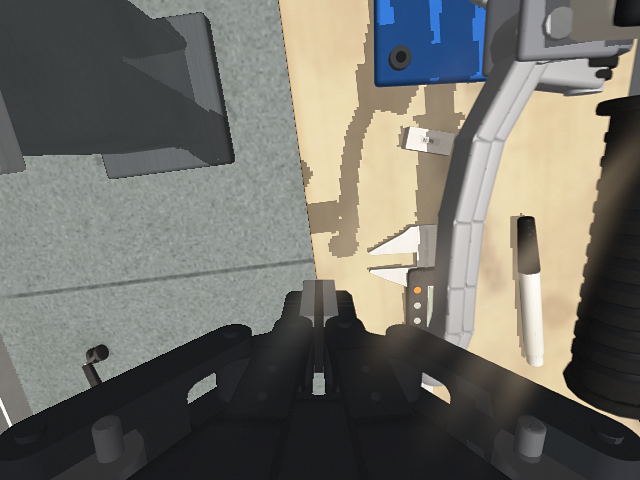

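View pics/scene2.png

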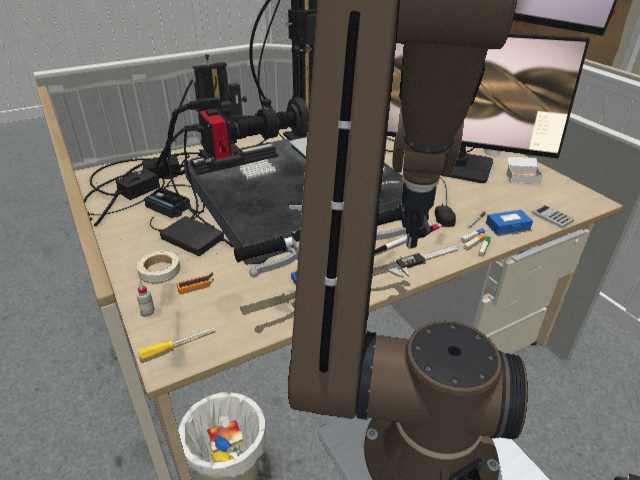

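```bash
python3 - <<'E'
from h import *
s,R=tool(); T=np.eye(4);T[:3,:3]=R;T[:3,3]=s["tool_pos"]
W=np.linalg.inv(T@cams.camera_model("wrist")["T_tool_cam"])
for n,u,v,z in[("blade front",444,240,157),("front lower",434,300,157),("hex",525,60,157),("tip front edge",336,282,138),("tipR",352,292,150)]:
    p=ray("wrist",u,v,z,W); print(n,p,RS.T@(p[:2]-O))
m=cams.camera_model("wrist")
for x,y in[(-56.5,-173),(-33.9,-176.8)]:
    q=W@np.r_[S(x,y),150,1]; p=m["mtx"]@q[:3]; print(p/p[2])
E
```

```text
blade front [ 449.47 -214.65  157.  ] [ -54.54 -152.22]
front lower [ 444.78 -238.6   157.  ] [ -57.38 -176.46]
hex [ 477.81 -156.69  157.  ] [-30.72 -92.26]
tip front edge [ 407.56 -233.95  138.  ] [ -94.85 -174.67]
tipR [ 413.57 -234.29  150.  ] [ -88.83 -174.56]
[430.93 284.85   1.  ]
[485.76 290.91   1.  ]
```

Request:
drive_tool --increments '[{"slide": [6,2,0],"angular": [0,0,0],"gripper": 0},{"slide": [8,2,0],"angular": [0,0,0],"gripper": 0},{"slide": [6,1,0],"angular": [0,0,0],"gripper": 0},{"slide": [4,0,0],"angular": [0,0,0],"gripper": 0},{"slide": [0,0,0],"angular": [0,0,0],"gripper": 0}]'

```text
clock: 2.35
tool_pos: [423.9, -234.2, 311.9]
tool_rot: [63.6, 90.0, -33.6]
wrist_force: [0.1, -0.5, -0.2]
width: 0.003
```

Request:
drive_tool --increments '[{"slide": [3,0,0],"angular": [0,0,0],"gripper": 0},{"slide": [3,0,0],"angular": [0,0,0],"gripper": 0},{"slide": [3,-0.5,0],"angular": [0,0,0],"gripper": 0},{"slide": [3,-0.8,0],"angular": [0,0,0],"gripper": 0},{"slide": [0,0,0],"angular": [0,0,0],"gripper": 0}]'

```text
clock: 2.85
tool_pos: [435.5, -235.7, 311.6]
tool_rot: [-109.3, 90.0, 153.4]
wrist_force: [-1.1, 0.6, 1.7]
width: 0.002
```

```bash
python3 - <<'E'
from h import *; import cv2
s,R=tool(); print(s)
cv2.imwrite(f"pics/wrist3.png",cams.capture("wrist")[:,:,::-1])
E
```

```text
{'clock': 2.85, 'qpos': array([-36.06,  25.06, 113.06,  -0.  ,  41.89, -28.85]), 'joint_velocities': array([-0.2 , -0.33,  0.65,  0.04, -0.15, -0.2 ]), 'joint_efforts': array([  0.49, -50.05, -19.29,   0.15,  -0.27,   0.04]), 'tool_pos': array([ 435.54, -235.67,  311.65]), 'tool_rot': array([-109.34,   89.99,  153.44]), 'wrist_force': array([-1.05,  0.61,  1.67]), 'ft_torque': array([-0.01,  0.22, -0.01]), 'width': 0.0018640767574926017}
```

View pics/wrist3.png

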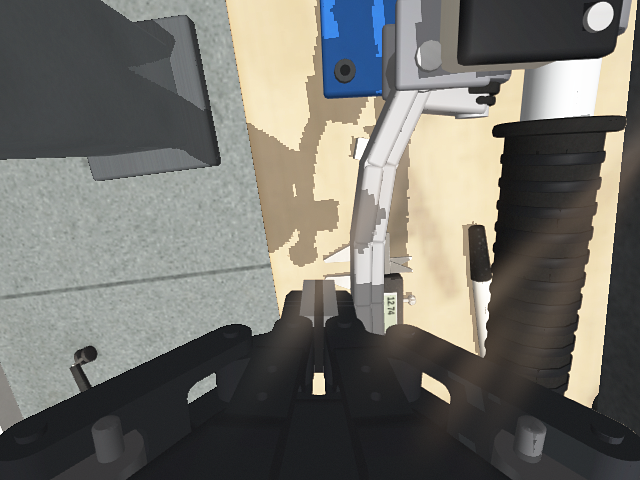

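Request:
drive_tool --increments '[{"slide": [3,-0.8,0],"angular": [0,0,0],"gripper": 0},{"slide": [3,-0.8,0],"angular": [0,0,0],"gripper": 0},{"slide": [3,-0.8,0],"angular": [0,0,0],"gripper": 0},{"slide": [3,-0.8,0],"angular": [0,0,0],"gripper": 0},{"slide": [0,0,0],"angular": [0,0,0],"gripper": 0}]'

```text
clock: 3.4
tool_pos: [447.7, -238.9, 311.7]
tool_rot: [66.9, 90.0, -30.4]
wrist_force: [-3.5, -2.3, -0.4]
width: -0.0
```

Request:
drive_tool --increments '[{"slide": [2,-0.6,0],"angular": [0,0,0],"gripper": 0},{"slide": [2,-0.6,0],"angular": [0,0,0],"gripper": 0},{"slide": [1,0,0],"angular": [0,0,0],"gripper": 0},{"slide": [0,0,0],"angular": [0,0,0],"gripper": 0},{"slide": [0,0,0],"angular": [0,0,0],"gripper": 0}]'

```text
clock: 3.9
tool_pos: [452.3, -239.9, 311.7]
tool_rot: [-139.8, 90.0, 123.0]
wrist_force: [-1.9, 0.1, -0.6]
width: -0.0
```

```bash
python3 - <<'E'
from h import *; import cv2
s,R=tool(); print(s)
cv2.imwrite(f"pics/wrist4.png",cams.capture("wrist")[:,:,::-1])
E
```

```text
{'clock': 3.9, 'qpos': array([-35.34,  26.17, 110.8 ,   0.  ,  43.03, -28.12]), 'joint_velocities': array([-0.07, -0.12,  0.15, -0.06,  0.07,  0.04]), 'joint_efforts': array([  0.68, -52.4 , -20.2 ,   0.26,  -0.5 ,   0.01]), 'tool_pos': array([ 452.32, -239.92,  311.68]), 'tool_rot': array([-139.81,   89.99,  122.97]), 'wrist_force': array([-1.85,  0.14, -0.61]), 'ft_torque': array([-0.04,  0.44, -0.01]), 'width': -0.0003795187732060337}
```

View pics/wrist4.png

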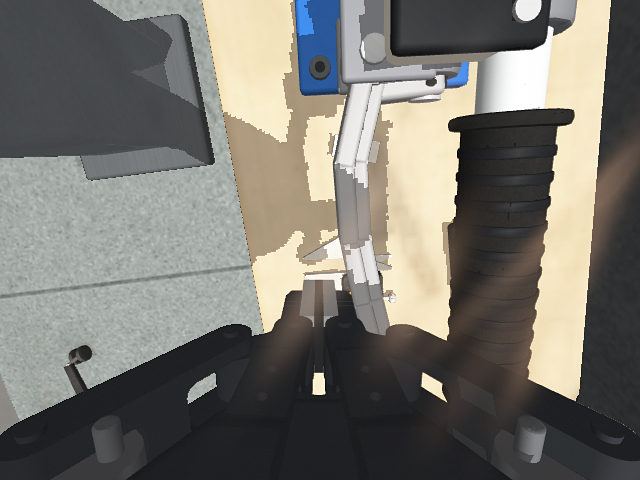

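Request:
drive_tool --increments '[{"slide": [1,-0.2,0],"angular": [0,0,0],"gripper": 0},{"slide": [1,-0.2,0],"angular": [0,0,0],"gripper": 0},{"slide": [1,-0.2,0],"angular": [0,0,0],"gripper": 0},{"slide": [0,0,0],"angular": [0,0,0],"gripper": 0},{"slide": [0,0,0],"angular": [0,0,0],"gripper": 0}]'

```text
clock: 4.45
tool_pos: [455.2, -240.5, 311.6]
tool_rot: [-118.8, 90.0, 143.9]
wrist_force: [-4.5, 1.7, 0.4]
width: -0.0
```

```bash
python3 - <<'E'
from h import *
s,R=tool(); print(s["tool_pos"],s["wrist_force"],s["ft_torque"],s["joint_efforts"])
E
```

```text
[ 455.22 -240.46  311.65] [-4.5   1.74  0.39] [0.26 0.71 0.04] [  0.35 -52.51 -21.52   0.24  -1.08   0.05]
```

Request:
drive_tool --increments '[{"slide": [0.7,0,0],"angular": [0,0,0],"gripper": 0},{"slide": [0,0,0],"angular": [0,0,0],"gripper": 0},{"slide": [0,0,0],"angular": [0,0,0],"gripper": 0},{"slide": [0,0,0],"angular": [0,0,0],"gripper": 0},{"slide": [0,0,0],"angular": [0,0,0],"gripper": 0}]'

```text
clock: 4.95
tool_pos: [455.6, -240.5, 311.6]
tool_rot: [-106.6, 89.9, 156.2]
wrist_force: [-8.2, 0.8, 1.4]
width: 0.002
```

```bash
python3 - <<'E'
from h import *; import cv2
s,R=tool(); print(s["tool_pos"],s["wrist_force"],s["ft_torque"],s["joint_efforts"])
cv2.imwrite(f"pics/wrist5.png",cams.capture("wrist")[:,:,::-1])
E
```

```text
[ 455.57 -240.47  311.6 ] [-8.24  0.83  1.42] [0.07 1.3  0.09] [  1.56 -52.01 -22.61   0.69  -1.69   0.05]
```

View pics/wrist5.png

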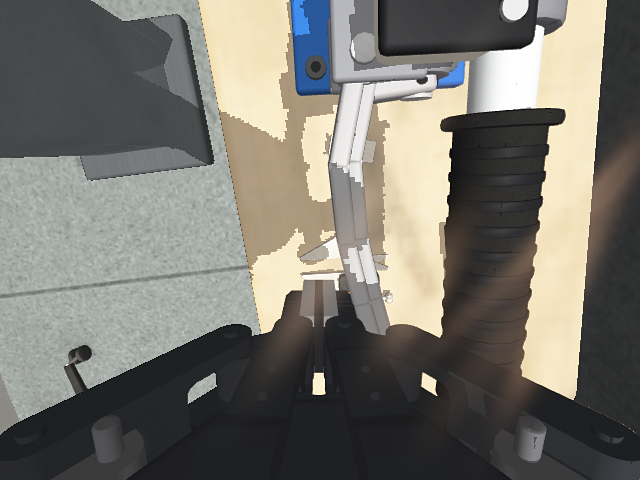

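Request:
drive_tool --increments '[{"slide": [-5,1,0],"angular": [0,0,0],"gripper": 0},{"slide": [-8,2,0],"angular": [0,0,0],"gripper": 0},{"slide": [-9,2,0],"angular": [0,0,0],"gripper": 0},{"slide": [-9,0,0],"angular": [0,0,0],"gripper": 0},{"slide": [-6,0,0],"angular": [0,0,0],"gripper": 0}]'

```text
clock: 5.5
tool_pos: [418.3, -235.5, 312.0]
tool_rot: [69.1, 89.9, -28.1]
wrist_force: [0.7, -0.3, -0.1]
width: 0.002
```

Request:
drive_tool --increments '[{"slide": [0,0,0],"angular": [0,0,0],"gripper": 0},{"slide": [0,0,0],"angular": [0,0,0],"gripper": 0},{"slide": [0,0,0],"angular": [0,0,0],"gripper": 0},{"slide": [0,0,0],"angular": [0,0,0],"gripper": 0},{"slide": [0,0,0],"angular": [0,0,0],"gripper": 0}]'

```text
clock: 6.0
tool_pos: [419.2, -235.6, 311.7]
tool_rot: [124.4, 90.0, 27.2]
wrist_force: [0.6, 0.1, 0.4]
width: -0.003
```

```bash
python3 - <<'E'
from h import *; import cv2
s,R=tool(); print(s["tool_pos"],s["wrist_force"],s["ft_torque"],s["joint_velocities"])
cv2.imwrite(f"pics/wrist6.png",cams.capture("wrist")[:,:,::-1])
E
```

```text
[ 419.21 -235.55  311.65] [0.6  0.08 0.38] [ 0.03 -0.01  0.  ] [-0.03 -0.1   0.16  0.02  0.01  0.03]
```

View pics/wrist6.png

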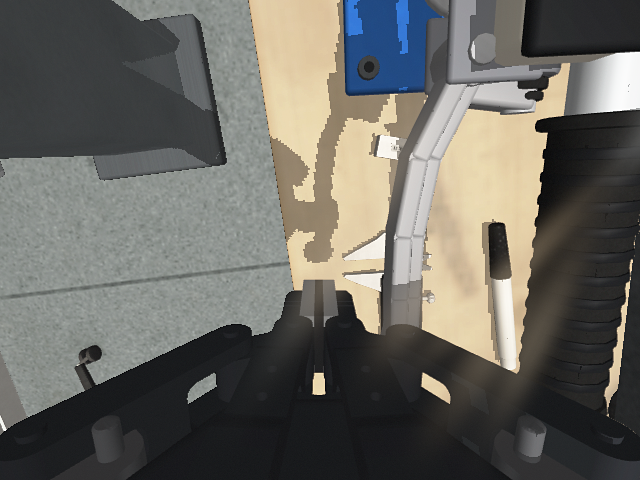

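Request:
drive_tool --increments '[{"slide": [5,0,0],"angular": [0,0,0],"gripper": 0},{"slide": [5,0,0],"angular": [0,0,0],"gripper": 0},{"slide": [4,0,0],"angular": [0,0,0],"gripper": 0},{"slide": [4,-0.8,0],"angular": [0,0,0],"gripper": 0},{"slide": [4,-1,0],"angular": [0,0,0],"gripper": 0}]'

```text
clock: 6.55
tool_pos: [441.3, -237.4, 311.6]
tool_rot: [-91.5, 90.0, 171.3]
wrist_force: [-2.4, -0.6, 0.4]
width: 0.003
```

Request:
drive_tool --increments '[{"slide": [4,-1,0],"angular": [0,0,0],"gripper": 0},{"slide": [4,-1,0],"angular": [0,0,0],"gripper": 0},{"slide": [3,-0.8,0],"angular": [0,0,0],"gripper": 0},{"slide": [2,-0.4,0],"angular": [0,0,0],"gripper": 0},{"slide": [1,0,0],"angular": [0,0,0],"gripper": 0}]'

```text
clock: 7.05
tool_pos: [455.2, -240.5, 311.6]
tool_rot: [-126.4, 90.0, 136.4]
wrist_force: [-3.8, 0.6, 0.1]
width: -0.002
```

Request:
drive_tool --increments '[{"slide": [0.5,0,0],"angular": [0,0,0],"gripper": 0},{"slide": [0.5,0,0],"angular": [0,0,0],"gripper": 0},{"slide": [0,0,0],"angular": [0,0,0],"gripper": 0},{"slide": [0,0,0],"angular": [0,0,0],"gripper": 0},{"slide": [0,0,0],"angular": [0,0,0],"gripper": 0}]'

```text
clock: 7.55
tool_pos: [455.5, -240.5, 311.6]
tool_rot: [-100.8, 89.9, 161.9]
wrist_force: [-7.0, -1.0, 0.6]
width: -0.004
```

```bash
python3 - <<'E'
from h import *; import cv2
s,R=tool(); print(s["tool_pos"],s["wrist_force"],s["ft_torque"],s["joint_velocities"])
cv2.imwrite(f"pics/wrist7.png",cams.capture("wrist")[:,:,::-1])
s,R=tool(); print(s["tool_pos"],s["wrist_force"],s["ft_torque"],s["joint_velocities"])
E
```

```text
[ 455.52 -240.52  311.63] [-7.05 -1.    0.59] [-0.14  1.09 -0.  ] [-0.02  0.08 -0.08 -0.06 -0.06 -0.01]
[ 455.52 -240.53  311.6 ] [-7.42 -1.08  1.73] [-0.1   1.05  0.04] [-0.03  0.    0.08 -0.14  0.03  0.05]
```

View pics/wrist7.png

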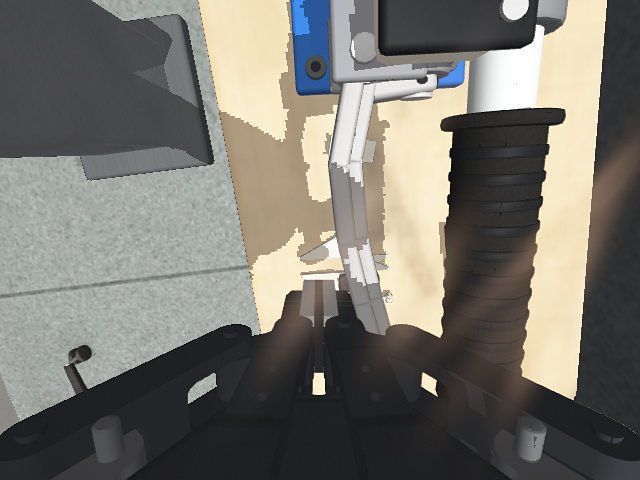

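```bash
python3 - <<'E'
from workcell import order,readout
print(order.finish_job()); print(readout.sense()["wrist_force"])
E
```

```text
the job is handed in; nothing more can be done
None
the job is handed in; nothing more can be done
```

The right lever is pressed in until firm and held there steadily for you to measure the gap. It is the one whose outlet has the brass plug, at stand y −31.5 mm in the top picture.

- **First press:** with the closed fingers' back on the front of the blade, it went firm at TCP x 455.6 mm. The push rose to about 8 N; the spring alone needs about 3 N.
- **Release:** I backed the fingers off 36 mm. The wrist picture showed the lever sprung out, clear of the fingers, and the push read about zero.
- **Second press:** it went firm at TCP x 455.5 mm, within 0.1 mm of the first. The last two readings were 7.0 and 7.4 N with the arm still, and the final picture matches the first firm press.

The job was handed in shortly after 7.5 s. No checks failed or disagreed. I did not measure the gap itself or the lever angle directly. The arm stayed away from the lever with the red cap, and the fingers kept about 136 mm above the desk, so the loose things were not touched.

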